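Open the filler cap of the jeweller's steam cleaner

ROBOT

A 6-joint arm with a two-finger parallel gripper is mounted at the origin on the work surface. World frame = base frame: x ahead of the robot, y to its left, z up, the work surface at z = 0. Lengths are in m, angles in rad, forces in N, time in s.
With the tool pointing down it reaches from about 0.35 to 0.85 m from the base axis. Payload 8.1 kg.
Tool frame: the origin (TCP) lies on the centre line of the jaws, within the pads' length; the fingertips stand 17 mm ahead of it and the grasp point (between the pads) lies 2 mm behind it (robot.tip_reach is the z of the fingertips in the tool frame, in m); z points along the fingers, y is the direction in which the jaws open and shut (so a half turn about z gives the same grasp; the last joint's range is limited). The gripper opens to 93 mm and grips with 3 to 60 N. Pads are 15 mm wide; open, the fingers measure 128 mm over their backs; the gripper's body (75 mm by 188 mm) begins 65 mm behind the grasp point.
Start: joints at [-1.351, 0.13, 1.488, -0, 1.523, -0.085], TCP at [0.18, -0.572, 0.236] pointing down, gripper open.
Joint ranges: [-2.96, 2.96], [-0.89, 2.26], [0.02, 2.5], [-1.34, 4.48], [0, 2.73], [-2.66, 2.66]. Speed limits (rad/s): [2.39, 2.39, 2.79, 3.14, 3.14, 3.14].

INTERFACE

Orientations are given as a rotation vector (axis times angle).
In Python, from plant import robot, read_camera, ticket gives the robot as it stands.
- The arm moves only by the tool arm_command, never from a script. Its argument "rows" is a list of rows, each a list of 7 numbers: the shift along the world's x, y, z each as a share of 0.8 m, from -1 to 1, then the turn, a rotation vector about the world's x, y, z each as a share of 30 degrees, from -1 to 1, then the closure, from 0 (fully open) to 1 (shut). A call has 1 to 12 rows; each row is the pose to reach, as a shift and turn from the pose measured when the call began; what a row does not reach only later rows make up. A row lasts 1/12 s, in which the tool goes at most 41.7 mm and 7.16 degrees, less where a joint would pass 70% of its speed; a pose out of reach is approached as far as the arm can. A call with a number of a shift or a turn outside -1 to 1 is refused whole. A call with a gripper value outside its range is refused whole. The fingers move at their own pace and stop on an object; "grip_force" is the grip in N (left out, the last holds). Time passes only in rows, so rows that repeat a pose let the fingers close. It gives the time, the measured TCP pose, the force and the opening at its end, in the units of the state.
- robot.read_state(): the state, without advancing time (a new reading comes with each control period).
- read_camera(name): name is "side" or "top" or "wrist"; returns a dict with "frame" (400x640x3 uint8, red, green, blue), "camera_matrix" (3x3 intrinsics, pixels), "dist_coeffs" ([k1, k2, p1, p2, k3] as OpenCV has them; the pictures are not rectified), "cam_to_world" (4x4, takes a point from camera to world coordinates). Camera axes: x right, y up, looking along -z (the intrinsics and any distortion apply to the point x, -y, -z); pixel columns grow to the right and rows downward; lengths in m; the calibration is good to about 2 mm. A picture is of the moment at which its call begins. There is no depth.
- ticket.close_job(): hands the job in, once; it reports no verdict.
The state is a dict: "t": time; "q": joint angles; "dq": joint speeds; "joint_torque": joint torques, N m; "tool_pos": TCP position; "orientation": TCP orientation; "force": force on the tool from outside, world axes, zero at the start; "wrist_torque": the same for the moment, N m; "opening": finger opening in m.
Only numpy, scipy, OpenCV 4.12 (cv2) and the standard library are available. Lean on these libraries where they do the work, as an engineer would, in place of code of your own. Each camera call takes 0.05 s, during which the arm holds its last target.

TASK

The cold steam cleaner on the jeweller's bench must be refilled: open its red pressure cap by first turning it anticlockwise, without pressing, to its first stop and pausing there for a moment. Then press it down against its spring, keep it down while turning it on past the stop, and let go so that it springs up, open. Leave the look-alike blue cap of the wax pot beside it unturned.

Things in the scene. Friction and masses are not known exactly. Their poses are not given: they have to be found in the camera images.
- steam_cap_grip (a point): Red cap on the steam cleaner (fixed steel box 220 x 180 x 144 mm, white front): ribbed disc 76 mm across with an upright grip bar 58 mm long, 18 wide, 34 high, to be pinched across its width from above. Point on the vertical turning axis, mid-bar, 12 mm below the bar's top, 22 above the disc's face, 212 above the bench; x along the bar, z up; moves with the cap. All around is lower than the disc.
- steam_cap (a joint): Turn of the red cap, rad, growing anticlockwise seen from above (opening). 0 tight, starts at 0 to 0.12; first stop at 0.61, passed only with the cap pressed down 5 mm or more; free of the stop from 1.0, end at 1.22. Stays where it is left; takes about 0.1 N m.
- steam_cap_press (a joint): Height of the red cap, m, growing as it is pressed down: 0 at rest while locked, 0.009 fully down, -0.006 sprung up (open). Spring: about 6 N before it gives, 10 N fully down. Past the stop it lifts the cap when let go.
- wax_cap (a joint): Turn of the blue cap, rad, same sense: a cap of the same shape and height on the wax pot (round aluminium pot, diameter 156, on a blue base), left or right of the steam cleaner, 0.3 m or more away. Starts at 0 to 0.1; to be left alone.

How it is judged:
By the outcome, as a careful person would: the job done as asked, in the order asked, and still so for the second after the job is handed in, with the robot touching nothing.
It also fails if it takes over 38 s, if anything falls off the work surface, if the arm or the gripper's body presses on something with over 40 N, if the wrist force passes 120 N, or if a joint passes its speed limit or range.

## Working session

There is one attempt and no reset: what is moved stays moved. The work goes in short steps, Python scripts to look and compute and a tool call to move; the robot and the scene stay as the last step left them, time stands still between calls to the robot, and variables do not carry over. Pictures are saved under pics/ and viewed, and the job is handed in when it is done.

Besides the shell and the picture viewer there is one more tool, called after "Call:" as a command line: name --pt "numbers of a row" for each row, then --argument value for the rest. arm_command: Moves the arm, as the interface text tells. Shift numbers are shares of 0.8 m and turn numbers shares of 30 degrees, none past 1 either way. Its arguments: {"type":"object","properties":{"rows":{"type":"array","items":{"type":"array","items":{"type":"number","minimum":-1,"maximum":1}}},"grip_force":{"type":"number"}},"required":["rows"]}

```bash
mkdir -p pics; ls; python3 - <<'E'
from plant import robot, read_camera, ticket
import cv2
for n in ["side","top","wrist"]:
    c=read_camera(n); cv2.imwrite(f"pics/{n}0.png",c["frame"][:,:,::-1])
    print(n,c["cam_to_world"].round(3).tolist(),c["camera_matrix"].round(1).tolist(),c["dist_coeffs"])
s=robot.read_state(); print(s); print(robot.tip_reach)
E
```

```text
pics
side [[-0.761, 0.35, -0.546, 0.083], [-0.649, -0.427, 0.63, 0.56], [-0.013, 0.834, 0.552, 0.711], [0.0, 0.0, 0.0, 1.0]] [[422.3, 0.0, 317.2], [0.0, 422.3, 197.0], [0.0, 0.0, 1.0]] [-0.02431376  0.          0.          0.          0.        ]
top [[0.013, 0.999, -0.049, 0.508], [-1.0, 0.012, -0.008, -0.017], [-0.007, 0.049, 0.999, 1.104], [0.0, 0.0, 0.0, 1.0]] [[367.6, 0.0, 321.1], [0.0, 367.6, 199.1], [0.0, 0.0, 1.0]] [-0.07794612  0.          0.          0.          0.        ]
wrist [[0.3, 0.927, 0.227, 0.242], [-0.954, 0.292, 0.069, -0.551], [-0.002, -0.237, 0.972, 0.384], [0.0, 0.0, 0.0, 1.0]] [[283.3, 0.0, 318.0], [0.0, 283.3, 197.5], [0.0, 0.0, 1.0]] [-0.00545493  0.          0.          0.          0.        ]
{'t': 0.15, 'q': array([-1.35142103e+00,  1.30976656e-01,  1.48900795e+00, -1.73828131e-05,
        1.52300426e+00, -8.53965388e-02]), 'dq': array([ 0.00217287, -0.00280402, -0.00388926, -0.0006428 , -0.00124102,
        0.00109629]), 'joint_torque': array([ 3.55871216e-04, -5.60478973e+01, -4.92333591e+01,  7.67758163e-02,
        3.05246701e-02, -8.97244809e-05]), 'tool_pos': array([ 0.17997383, -0.57194558,  0.23484663]), 'orientation': array([-3.10381099e+00, -4.76673834e-01,  1.73943623e-04]), 'force': array([-0.31119844, -0.06998517, -0.44182236]), 'wrist_torque': array([ 0.01963575, -0.00648508,  0.01032406]), 'opening': 0.09281491420544609}
0.017
```

View pics/top0.png

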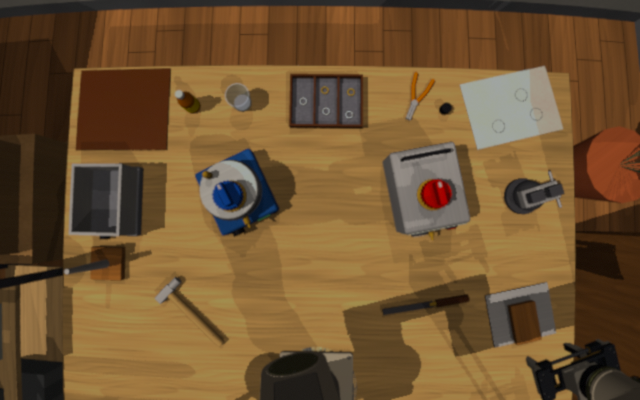

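View pics/side0.png

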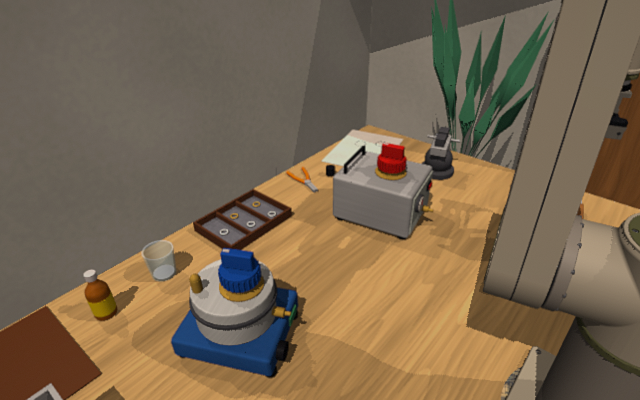

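View pics/wrist0.png

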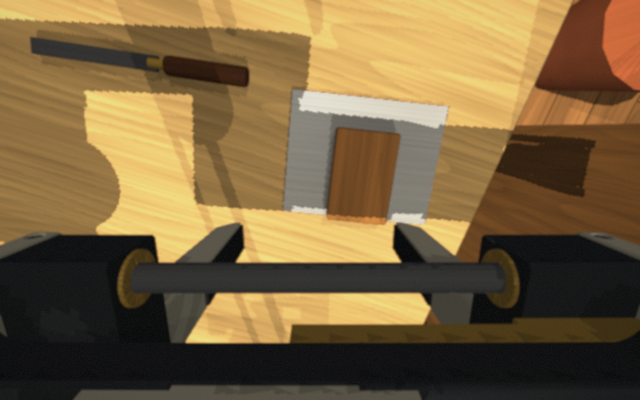

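The top view shows the red cap near (436,193) and the blue one near (228,194). The side view has them near (392,160) and (238,270). Next I'll measure the red cap in both views.

```bash
cat > h.py <<'E'
import numpy as np, cv2
from plant import robot, read_camera, ticket
def ray(c,uv):
    p=cv2.undistortPoints(np.array([[uv]],float),c["camera_matrix"],c["dist_coeffs"])[0,0]
    T=c["cam_to_world"]; d=T[:3,:3]@np.array([p[0],-p[1],-1.]); return T[:3,3],d
def onz(c,uv,z):
    o,d=ray(c,uv); return o+d*(z-o[2])/d[2]
def proj(c,P):
    T=c["cam_to_world"]; q=T[:3,:3].T@(np.asarray(P)-T[:3,3]); q=q*[1,-1,-1]
    return cv2.projectPoints(q.reshape(1,3),np.zeros(3),np.zeros(3),c["camera_matrix"],c["dist_coeffs"])[0].ravel()
def tri(a,b):
    (o,d),(p,e)=a,b; s=np.linalg.lstsq(np.c_[d,-e],p-o,rcond=None)[0]
    A,B=o+d*s[0],p+e*s[1]; return (A+B)/2,np.linalg.norm(A-B)
def redmask(f):
    h=cv2.cvtColor(f,cv2.COLOR_RGB2HSV); return (((h[...,0]<6)|(h[...,0]>174))&(h[...,1]>190)&(h[...,2]>70)).astype(np.uint8)
E
python3 - <<'E'
from h import *
for n in ["top","side"]:
    c=read_camera(n);m=redmask(c["frame"])
    k,l,st,ce=cv2.connectedComponentsWithStats(m)
    for i in range(1,k):
        if st[i,4]>30: print(n,st[i],ce[i])
    f=c["frame"]
    u,v=(436,193) if n=="top" else (392,160)
    cr=f[v-35:v+35,u-40:u+40]; cv2.imwrite(f"pics/{n}_crop.png",cv2.resize(cr,None,fx=8,fy=8,interpolation=cv2.INTER_CUBIC)[:,:,::-1])
E
```

```text
top [422 180  30  28 625] [435.9952 193.808 ]
side [378 144  28  29 669] [391.61584454 158.76382661]
```

View pics/top_crop.png

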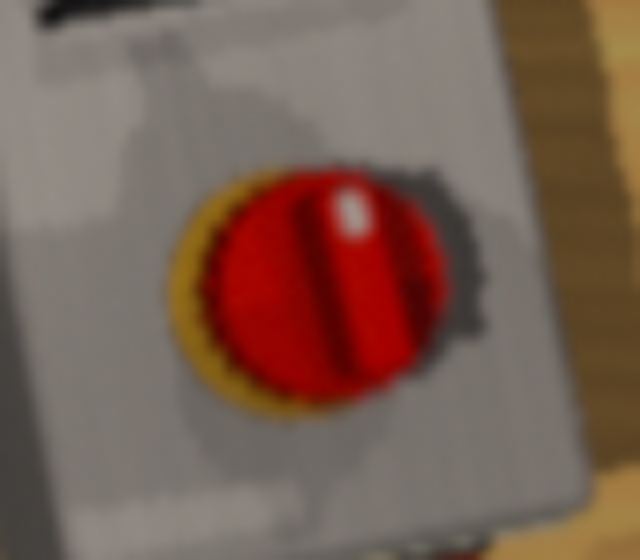

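View pics/side_crop.png

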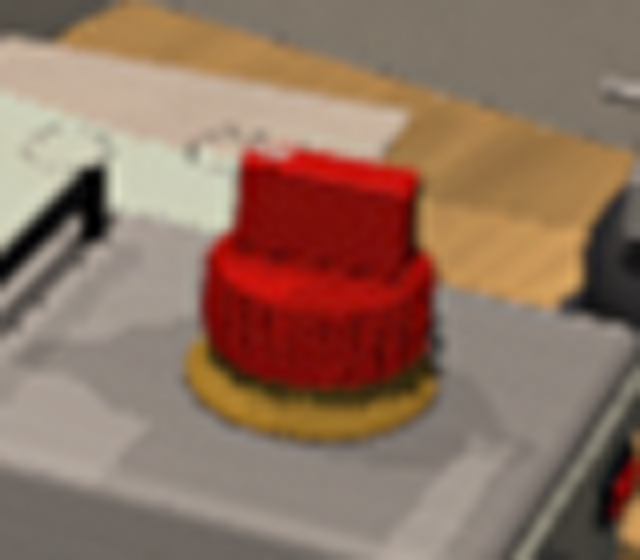

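```bash
python3 - <<'E'
from h import *
t=read_camera("top");s=read_camera("side")
P=lambda u0,v0,x,y:((x+.5)/8-.5+u0-40,(y+.5)/8-.5+v0-35)
tc=[P(436,193,*p) for p in [(330,185),(374,180),(412,365),(358,376)]]
w=np.array([onz(t,p,.224) for p in tc]);print("top corners",w.round(4).tolist(),"c",w.mean(0).round(4))
e=(w[0]+w[1]-w[2]-w[3])/2;print("len",np.linalg.norm(e),"yaw",np.degrees(np.arctan2(e[1],e[0])), "wid",np.linalg.norm(w[0]-w[1]),np.linalg.norm(w[2]-w[3]))
sc=[P(392,160,*p) for p in [(245,153),(418,180)]]
v=np.array([onz(s,p,.224) for p in sc]);print("side near top edge",v.round(4).tolist(),np.linalg.norm(v[0]-v[1]),np.degrees(np.arctan2(*(v[0]-v[1])[1::-1])))
# bar top centre triangulated: top pixel mean vs red blob centroid as rough height check
print(tri(ray(t,(435.996,193.808)),ray(s,(391.616,158.764))))
cp=w.mean(0); print(proj(s,cp))
E
```

```text
top corners [[0.5994, -0.2893, 0.224], [0.6011, -0.3028, 0.224], [0.5452, -0.3142, 0.224], [0.5417, -0.2976, 0.224]] c [ 0.5718 -0.301   0.224 ]
len 0.0576082608009484 yaw 9.856528725958796 wid 0.013612496461814729 0.01691247380121842
side near top edge [[0.5974, -0.2911, 0.224], [0.5444, -0.3094, 0.224]] 0.056041806214256244 19.087116860328518
(array([ 0.57011676, -0.29876823,  0.18614009]), np.float64(4.448371352737217e-05))
[392.75163823 145.15887342]
```

The bar measures 57.6 mm long and its heights and positions agree across the two views. Its centre is about (0.571, -0.300), with a yaw of about 10–12°. I'll move above it and check with the wrist camera.

Call:
arm_command --pt "0.0 0.0 0.08 0 0 0 0" --pt "0.489 0.34 0.1 0 0 -0.22 0" --pt "0.489 0.34 0.1 0 0 -0.22 0" --pt "0.489 0.34 0.1 0 0 -0.22 0" --pt "0.489 0.34 0.1 0 0 -0.22 0" --pt "0.489 0.34 0.1 0 0 -0.22 0" --pt "0.489 0.34 0.1 0 0 -0.22 0" --pt "0.489 0.34 0.1 0 0 -0.22 0" --pt "0.489 0.34 0.1 0 0 -0.22 0" --pt "0.489 0.34 0.1 0 0 -0.22 0" --pt "0.489 0.34 0.1 0 0 -0.22 0" --pt "0.489 0.34 0.1 0 0 -0.22 0" --grip_force 40

```text
t: 1.35
tool_pos: [0.5566, -0.3099, 0.3142]
orientation: [-3.127, -0.297, -0.0]
force: [0.3, -1.0, 0.8]
opening: 0.0932
```

Call:
arm_command --pt "0 0 0 0 0 0 0" --pt "0 0 0 0 0 0 0" --pt "0 0 0 0 0 0 0"

```text
t: 1.6
tool_pos: [0.5565, -0.3098, 0.3138]
orientation: [-3.127, -0.299, 0.001]
force: [-0.6, -0.0, 0.1]
opening: 0.0928
```

```bash
python3 - <<'E'
from h import *
from scipy.spatial.transform import Rotation as R
c=read_camera("wrist");f=c["frame"]
cv2.imwrite("pics/w1.png",f[:,:,::-1]);s=robot.read_state()
print(s["t"],s["tool_pos"],R.from_rotvec(s["orientation"]).as_matrix().round(4).tolist(),s["force"],s["wrist_torque"])
m=redmask(f);k,l,st,ce=cv2.connectedComponentsWithStats(m)
for i in range(1,k):
    if st[i,4]>100: print(st[i],ce[i])
print(proj(c,[.571,-.3,.224]))
np.save("w1.npy",f)
E
```

```text
1.65 [ 0.55590815 -0.31048217  0.31387385] [[0.9822, 0.188, -0.0006], [0.188, -0.9822, 0.0], [-0.0006, -0.0001, -1.0]] [-0.0415857   0.70777798  0.02331725] [ 0.01831162  0.01646325 -0.01740853]
[ 277  141   74   76 3966] [313.31517902 178.2602118 ]
[312.09448184 187.15138612]
```

View pics/w1.png

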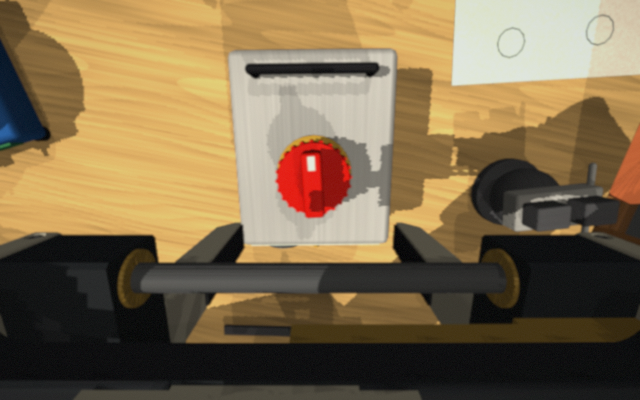

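The wrist view shows the red cap at about (313,178), and the bar is nearly upright in the picture. I'll zoom in to refine the measurement.

```bash
python3 - <<'E'
from h import *
f=np.load("w1.npy");cr=f[138:220,270:358]
cv2.imwrite("pics/w1c.png",cv2.resize(cr,None,fx=7,fy=7,interpolation=cv2.INTER_CUBIC)[:,:,::-1])
E
```

```text
(no output)
```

View pics/w1c.png

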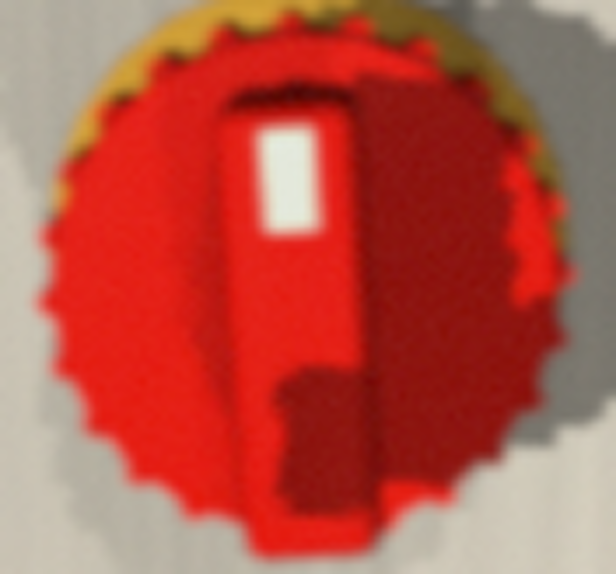

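```bash
python3 - <<'E'
from h import *
c=read_camera("wrist")
P=lambda x,y:((x+.5)/7-.5+270,(y+.5)/7-.5+138)
w=np.array([onz(c,P(*p),.224) for p in [(222,106),(352,102),(380,548),(250,554)]])
e=(w[0]+w[1]-w[2]-w[3])/2
print(w.round(4).tolist(),w.mean(0),np.linalg.norm(e),np.degrees(np.arctan2(e[1],e[0])),np.linalg.norm(w[0]-w[1]),np.linalg.norm(w[2]-w[3]))
d=np.array([onz(c,P(*p),.188) for p in [(42,300),(572,285)]]);print(d,d.mean(0),np.linalg.norm(d[0]-d[1]))
E
```

```text
[[0.5976, -0.2864, 0.224], [0.601, -0.3016, 0.224], [0.547, -0.3156, 0.224], [0.5431, -0.2996, 0.224]] [ 0.57217607 -0.30081859  0.224     ] 0.05595127965579918 14.062112753794352 0.015535170777259326 0.016414927163140306
[[ 0.56287244 -0.26471458  0.188     ]
 [ 0.57894838 -0.33749371  0.188     ]] [ 0.57091041 -0.30110414  0.188     ] 0.07453346666490064
```

Wrist refinement: centre (0.572, -0.301), yaw about 14°, disc 75 mm across (nominal 76). Descending around the bar with the jaws open.

Call:
arm_command --pt "0.0195 0.012 -0.03 0 0 0.1 0" --pt "0.0195 0.012 -0.07 0 0 0.1 0" --pt "0.0195 0.012 -0.1 0 0 0.1 0" --pt "0.0195 0.012 -0.127 0 0 0.1 0" --pt "0.0195 0.012 -0.127 0 0 0.1 0" --pt "0.0195 0.012 -0.127 0 0 0.1 0" --pt "0.0195 0.012 -0.127 0 0 0.1 0"

```text
t: 2.28
tool_pos: [0.5711, -0.3025, 0.2143]
orientation: [3.118, 0.375, 0.002]
force: [0.5, 0.2, -0.1]
opening: 0.0929
```

```bash
cat > st.py <<'E'
from h import *
from scipy.spatial.transform import Rotation as R
import sys
s=robot.read_state();M=R.from_rotvec(s["orientation"]).as_matrix()
print("t",round(s["t"],2),"p",s["tool_pos"].round(4),"yaw",np.degrees(np.arctan2(M[1,0],M[0,0])).round(2),"zax",M[:,2].round(3),"F",s["force"].round(2),"T",s["wrist_torque"].round(3),"op",s["opening"].round(4))
if len(sys.argv)>1:
    for n in sys.argv[2:]:
        f=read_camera(n)["frame"]; cv2.imwrite(f"pics/{sys.argv[1]}_{n}.png",f[:,:,::-1])
E
python3 st.py d wrist side
```

```text
Traceback (most recent call last):
  File "st.py", line 5, in <module>
    print("t",round(s["t"],2),"p",s["tool_pos"].round(4),"yaw",np.degrees(np.arctan2(M[1,0],M[0,0])).round(2),"zax",M[:,2].round(3),"F",s["force"].round(2),"T",s["wrist_torque"].round(3),"op",s["opening"].round(4))
                                                                                                                                                                                                ^^^^^^^^^^^^^^^^^^
AttributeError: 'float' object has no attribute 'round'
```

```bash
sed -i 's/s\["opening"\].round(4)/round(float(s["opening"]),4)/' st.py; python3 st.py d wrist side
```

```text
t 2.28 p [ 0.5711 -0.3025  0.2143] yaw 13.7 zax [ 0.001 -0.001 -1.   ] F [ 0.45  0.19 -0.1 ] T [ 0.004  0.012 -0.017] op 0.0929
```

View pics/d_wrist.png

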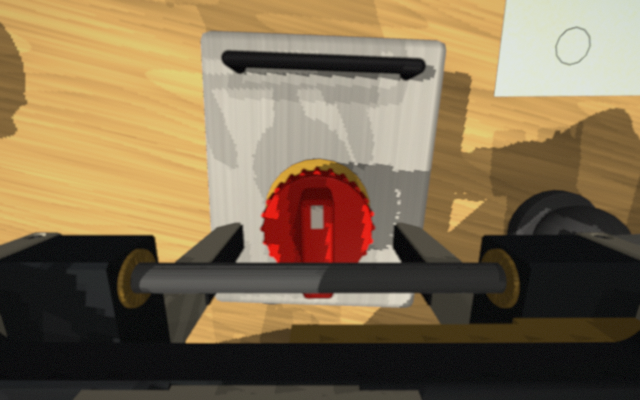

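View pics/d_side.png

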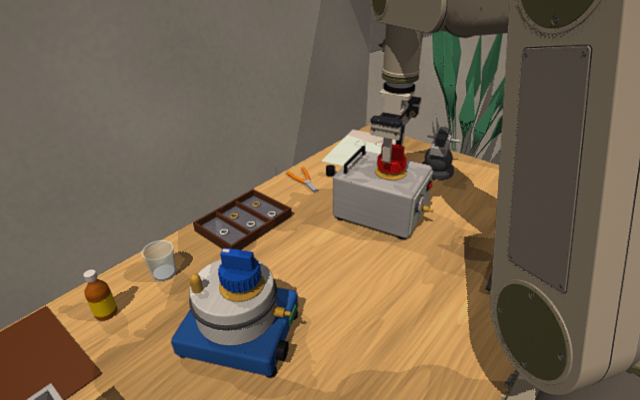

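The wrist view shows the bar (x≈317) centred between the fingers, and the side view shows the gripper astride the red cap. Closing now.

Call:
arm_command --pt "0.001 0.002 -0.002 0 0 0 0.3" --pt "0.001 0.002 -0.002 0 0 0 0.6" --pt "0.001 0.002 -0.002 0 0 0 1" --pt "0.001 0.002 -0.002 0 0 0 1" --pt "0.001 0.002 -0.002 0 0 0 1" --pt "0.001 0.002 -0.002 0 0 0 1" --pt "0.001 0.002 -0.002 0 0 0 1" --pt "0.001 0.002 -0.002 0 0 0 1" --pt "0.001 0.002 -0.002 0 0 0 1" --pt "0.001 0.002 -0.002 0 0 0 1" --grip_force 40

```text
t: 3.22
tool_pos: [0.5727, -0.3008, 0.2135]
orientation: [3.117, 0.375, 0.004]
force: [0.2, 0.1, 0.2]
opening: 0.031
```

```bash
python3 st.py
```

```text
t 3.22 p [ 0.5727 -0.3008  0.2135] yaw 13.74 zax [ 0.003 -0.002 -1.   ] F [0.16 0.06 0.18] T [-0.016  0.021  0.021] op 0.031
```

Call:
arm_command --pt "0 0 0 0 0 0 1" --pt "0 0 0 0 0 0 1" --pt "0 0 0 0 0 0 1" --pt "0 0 0 0 0 0 1"

```text
t: 3.55
tool_pos: [0.5728, -0.3014, 0.2136]
orientation: [3.116, 0.375, 0.005]
force: [1.6, -3.1, -0.4]
opening: 0.0176
```

```bash
python3 st.py
```

```text
t 3.55 p [ 0.5728 -0.3014  0.2136] yaw 13.72 zax [ 0.003 -0.003 -1.   ] F [ 1.56 -3.07 -0.36] T [-0.57  -0.217  0.05 ] op 0.0176
```

Gripped: opening 17.6 mm and side forces of about 3 N. Turning anticlockwise with no vertical motion, staying short of the stop at first.

Call:
arm_command --pt "0 0 0 0 0 0.1 1" --pt "0 0 0 0 0 0.2 1" --pt "0 0 0 0 0 0.3 1" --pt "0 0 0 0 0 0.4 1" --pt "0 0 0 0 0 0.5 1" --pt "0 0 0 0 0 0.6 1" --pt "0 0 0 0 0 0.7 1" --pt "0 0 0 0 0 0.8 1" --pt "0 0 0 0 0 0.85 1" --pt "0 0 0 0 0 0.85 1"

```text
t: 4.38
tool_pos: [0.5727, -0.3012, 0.2136]
orientation: [2.957, 1.055, 0.005]
force: [-0.8, -0.6, 0.6]
opening: 0.0179
```

```bash
python3 st.py
```

```text
t 4.38 p [ 0.5727 -0.3012  0.2136] yaw 39.29 zax [ 0.004 -0.001 -1.   ] F [-0.84 -0.59  0.65] T [0.029 0.131 0.03 ] op 0.0179
```

Call:
arm_command --pt "0 0 0 0 0 0.05 1" --pt "0 0 0 0 0 0.1 1" --pt "0 0 0 0 0 0.1 1"

```text
t: 4.63
tool_pos: [0.5726, -0.3012, 0.2136]
orientation: [2.928, 1.133, 0.005]
force: [0.6, -1.7, 0.0]
opening: 0.0179
```

```bash
python3 st.py
```

```text
t 4.63 p [ 0.5726 -0.3012  0.2136] yaw 42.3 zax [ 0.004 -0.    -1.   ] F [ 0.62 -1.71  0.03] T [-0.11   0.02  -0.008] op 0.0179
```

Call:
arm_command --pt "0 0 0 0 0 0.05 1" --pt "0 0 0 0 0 0.05 1"

```text
t: 4.8
tool_pos: [0.5726, -0.3012, 0.2136]
orientation: [2.914, 1.17, 0.005]
force: [0.9, -1.4, 0.0]
opening: 0.0174
```

```bash
python3 st.py
```

```text
t 4.8 p [ 0.5726 -0.3012  0.2136] yaw 43.77 zax [ 0.004 -0.    -1.   ] F [ 0.93 -1.43  0.05] T [-0.118 -0.039 -0.056] op 0.0174
```

Call:
arm_command --pt "0 0 0 0 0 0.05 1" --pt "0 0 0 0 0 0.05 1"

```text
t: 4.97
tool_pos: [0.5726, -0.3011, 0.2136]
orientation: [2.898, 1.208, 0.006]
force: [1.0, -1.7, -0.5]
opening: 0.0182
```

```bash
python3 st.py
```

```text
t 4.97 p [ 0.5726 -0.3011  0.2136] yaw 45.24 zax [ 0.004 -0.    -1.   ] F [ 1.05 -1.73 -0.52] T [-0.074  0.007 -0.034] op 0.0182
```

Call:
arm_command --pt "0 0 0 0 0 0.05 1" --pt "0 0 0 0 0 0.05 1"

```text
t: 5.13
tool_pos: [0.5726, -0.3011, 0.2136]
orientation: [2.883, 1.244, 0.006]
force: [0.7, -0.4, 0.1]
opening: 0.0175
```

```bash
python3 st.py
```

```text
t 5.13 p [ 0.5726 -0.3011  0.2136] yaw 46.69 zax [ 0.004 -0.    -1.   ] F [ 0.72 -0.36  0.08] T [-0.119  0.055 -0.072] op 0.0175
```

Call:
arm_command --pt "0 0 0 0 0 0.04 1" --pt "0 0 0 0 0 0.04 1"

```text
t: 5.3
tool_pos: [0.5726, -0.3012, 0.2136]
orientation: [2.87, 1.275, 0.006]
force: [0.1, -1.6, -0.3]
opening: 0.0181
```

```bash
python3 st.py
```

```text
t 5.3 p [ 0.5726 -0.3012  0.2136] yaw 47.9 zax [ 0.004  0.    -1.   ] F [ 0.07 -1.58 -0.27] T [-0.129 -0.042 -0.325] op 0.0181
```

Call:
arm_command --pt "0 0 0 0 0 0.04 1" --pt "0 0 0 0 0 0.04 1"

```text
t: 5.47
tool_pos: [0.5726, -0.3011, 0.2136]
orientation: [2.856, 1.306, 0.006]
force: [0.3, -1.5, -0.3]
opening: 0.0181
```

```bash
python3 st.py g wrist top
```

```text
t 5.47 p [ 0.5726 -0.3011  0.2136] yaw 49.15 zax [ 0.004  0.    -1.   ] F [ 0.31 -1.54 -0.28] T [-0.169 -0.044 -0.607] op 0.0181
```

View pics/g_wrist.png

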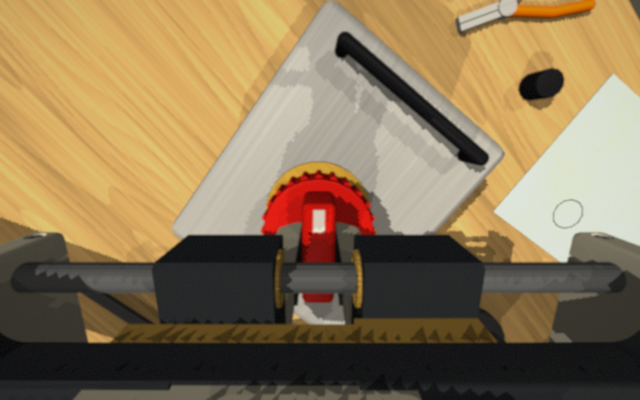

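At yaw 47–49° the moment rose from -0.07 to -0.6 N m, so the cap is at its first stop. Vertical force is near zero. In the wrist view the bar is held straight at (318,240). I'll pause there for a little over 1 s, then ease off the stored moment.

Call:
arm_command --pt "0 0 0 0 0 0 1" --pt "0 0 0 0 0 0 1" --pt "0 0 0 0 0 0 1" --pt "0 0 0 0 0 0 1" --pt "0 0 0 0 0 0 1" --pt "0 0 0 0 0 0 1" --pt "0 0 0 0 0 0 1" --pt "0 0 0 0 0 0 1" --pt "0 0 0 0 0 0 1" --pt "0 0 0 0 0 0 1" --pt "0 0 0 0 0 0 1" --pt "0 0 0 0 0 0 1" --grip_force 50

```text
t: 6.57
tool_pos: [0.5726, -0.3011, 0.2136]
orientation: [2.857, 1.304, 0.006]
force: [0.5, -1.2, -1.2]
opening: 0.0172
```

Call:
arm_command --pt "0 0 0 0 0 -0.02 1" --pt "0 0 0 0 0 -0.04 1" --pt "0 0 0 0 0 -0.04 1" --pt "0 0 0 0 0 -0.04 1"

```text
t: 6.9
tool_pos: [0.5726, -0.3011, 0.2136]
orientation: [2.87, 1.274, 0.006]
force: [1.0, -1.8, -0.8]
opening: 0.0175
```

```bash
python3 st.py
```

```text
t 6.9 p [ 0.5726 -0.3011  0.2136] yaw 47.88 zax [ 0.004  0.    -1.   ] F [ 1.02 -1.8  -0.75] T [-0.15  -0.029 -0.189] op 0.0175
```

Call:
arm_command --pt "0 0 -0.003 0 0 0 1" --pt "0 0 -0.006 0 0 0 1" --pt "0 0 -0.009 0 0 0 1" --pt "0 0 -0.01 0 0 0 1" --pt "0 0 -0.01 0 0 0 1" --pt "0 0 -0.01 0 0 0 1"

```text
t: 7.4
tool_pos: [0.5726, -0.3012, 0.207]
orientation: [2.869, 1.274, 0.006]
force: [-4.1, 1.3, 7.2]
opening: 0.0176
```

```bash
python3 st.py p side wrist
```

```text
t 7.4 p [ 0.5726 -0.3012  0.207 ] yaw 47.9 zax [ 0.004 -0.    -1.   ] F [-4.1   1.34  7.15] T [ 0.329  0.789 -0.064] op 0.0176
```

View pics/p_wrist.png

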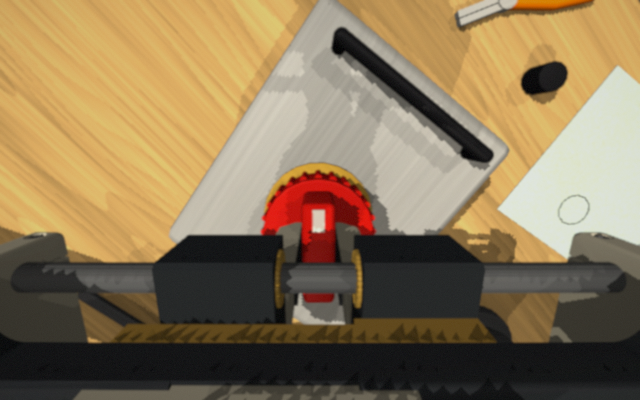

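The tool went down 6.6 mm with 7 N of spring force, and the grip holds. I'll go slightly deeper for margin.

Call:
arm_command --pt "0 0 -0.002 0 0 0 1" --pt "0 0 -0.004 0 0 0 1" --pt "0 0 -0.004 0 0 0 1" --pt "0 0 -0.004 0 0 0 1"

```text
t: 7.83
tool_pos: [0.5726, -0.3011, 0.2054]
orientation: [2.868, 1.275, 0.007]
force: [-4.6, 2.0, 9.0]
opening: 0.0175
```

```bash
python3 st.py
```

```text
t 7.83 p [ 0.5726 -0.3011  0.2054] yaw 47.92 zax [ 0.005 -0.001 -1.   ] F [-4.61  2.01  9.04] T [ 0.426  0.843 -0.134] op 0.0175
```

Call:
arm_command --pt "0 0 -0.002 0 0 0.08 1" --pt "0 0 -0.002 0 0 0.16 1" --pt "0 0 -0.002 0 0 0.24 1" --pt "0 0 -0.002 0 0 0.32 1" --pt "0 0 -0.002 0 0 0.4 1" --pt "0 0 -0.002 0 0 0.48 1" --pt "0 0 -0.002 0 0 0.56 1" --pt "0 0 -0.002 0 0 0.64 1"

```text
t: 8.5
tool_pos: [0.5724, -0.3011, 0.2054]
orientation: [2.614, 1.738, 0.007]
force: [-5.8, 1.8, 9.3]
opening: 0.0179
```

```bash
python3 st.py
```

```text
t 8.5 p [ 0.5724 -0.3011  0.2054] yaw 67.26 zax [ 0.005  0.001 -1.   ] F [-5.75  1.82  9.34] T [ 0.398  1.108 -0.064] op 0.0179
```

The cap passed the stop with no torque spike while held down. Turning on to about 1.15 rad.

Call:
arm_command --pt "0 0 -0.002 0 0 0.08 1" --pt "0 0 -0.002 0 0 0.16 1" --pt "0 0 -0.002 0 0 0.24 1" --pt "0 0 -0.002 0 0 0.32 1" --pt "0 0 -0.002 0 0 0.36 1" --pt "0 0 -0.002 0 0 0.36 1" --pt "0 0 -0.002 0 0 0.36 1"

```text
t: 9.08
tool_pos: [0.5723, -0.3011, 0.2055]
orientation: [2.438, 1.978, 0.007]
force: [-4.3, 1.4, 9.6]
opening: 0.0176
```

```bash
python3 st.py e wrist
```

```text
t 9.08 p [ 0.5723 -0.3011  0.2055] yaw 78.1 zax [ 0.005  0.001 -1.   ] F [-4.26  1.43  9.6 ] T [0.359 0.972 0.106] op 0.0176
```

View pics/e_wrist.png

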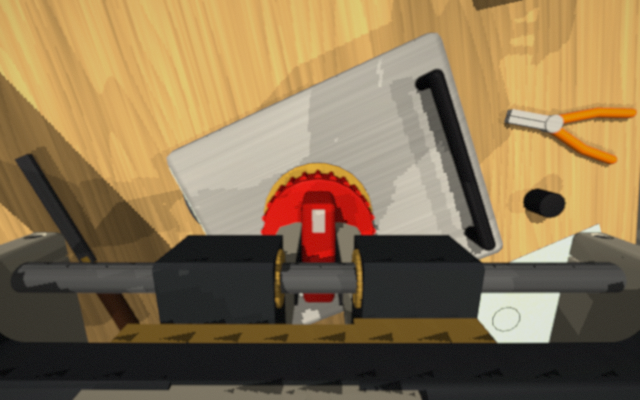

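The bar followed the jaws to yaw 78°, about 1.15 rad by my estimate. I'll ease up with the spring most of the way, so the disc doesn't strike the fingertips, and then open.

Call:
arm_command --pt "0 0 0.004 0 0 0 1" --pt "0 0 0.008 0 0 0 1" --pt "0 0 0.012 0 0 0 1" --pt "0 0 0.0145 0 0 0 1" --pt "0 0 0.0145 0 0 0 0.6" --pt "0 0 0.0145 0 0 0 0" --pt "0 0 0.0145 0 0 0 0" --pt "0 0 0.0145 0 0 0 0" --pt "0 0 0.0145 0 0 0 0" --pt "0 0 0.0145 0 0 0 0" --pt "0 0 0.0145 0 0 0 0" --pt "0 0 0.0145 0 0 0 0"

```text
t: 10.13
tool_pos: [0.5723, -0.301, 0.217]
orientation: [2.438, 1.977, 0.007]
force: [-0.3, -0.6, 0.4]
opening: 0.0663
```

```bash
python3 st.py r wrist
```

```text
t 10.13 p [ 0.5723 -0.301   0.217 ] yaw 78.09 zax [ 0.005  0.001 -1.   ] F [-0.34 -0.62  0.39] T [-0.056 -0.069  0.02 ] op 0.0663
```

View pics/r_wrist.png

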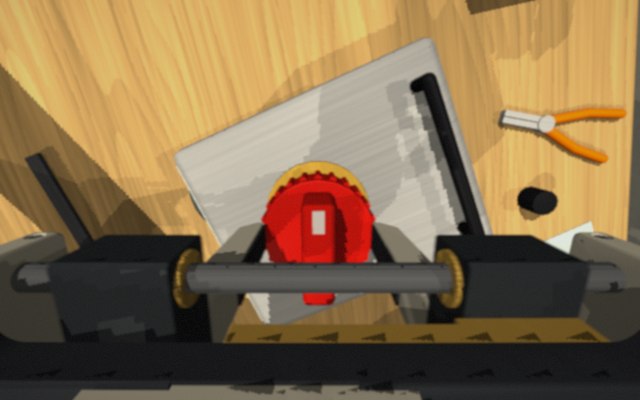

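The jaws are opening clear of the bar, which stays straight in view at (318,240), and there is no force. Next I'll go straight up, then back away so the cap can be seen.

Call:
arm_command --pt "0 0 0 0 0 0 0" --pt "0 0 0 0 0 0 0" --pt "0 0 0 0 0 0 0" --pt "0 0 0 0 0 0 0" --pt "0 0 0.03 0 0 0 0" --pt "0 0 0.06 0 0 0 0" --pt "0 0 0.1 0 0 0 0" --pt "0 0 0.15 0 0 0 0" --pt "0 0 0.15 0 0 0 0" --pt "0 0 0.15 0 0 0 0"

```text
t: 11.02
tool_pos: [0.5736, -0.3018, 0.3414]
orientation: [2.433, 1.973, 0.011]
force: [-0.6, -0.1, -0.8]
opening: 0.0932
```

Call:
arm_command --pt "-0.1 -0.1 0 0 0 0 0" --pt "-0.2 -0.15 0 0 0 0 0" --pt "-0.2 -0.15 0 0 0 0 0" --pt "-0.2 -0.15 0 0 0 0 0" --pt "-0.2 -0.15 0 0 0 0 0" --pt "-0.2 -0.15 0 0 0 0 0" --pt "-0.2 -0.15 0 0 0 0 0" --pt "-0.2 -0.15 0 0 0 0 0"

```text
t: 11.68
tool_pos: [0.4136, -0.4214, 0.3403]
orientation: [2.435, 1.973, 0.012]
force: [0.3, 0.8, -0.7]
opening: 0.093
```

```bash
python3 st.py f top side; python3 - <<'E'
import cv2,numpy as np
a=cv2.imread("pics/f_top.png")[158:228,396:476];b=cv2.imread("pics/f_side.png")[125:195,352:432]
cv2.imwrite("pics/f_c.png",cv2.resize(np.hstack([a,b]),None,fx=5,fy=5,interpolation=cv2.INTER_CUBIC))
E
```

```text
t 11.68 p [ 0.4136 -0.4214  0.3403] yaw 78.05 zax [ 0.011 -0.001 -1.   ] F [ 0.3   0.84 -0.7 ] T [-0.033 -0.098 -0.   ] op 0.093
```

View pics/f_c.png

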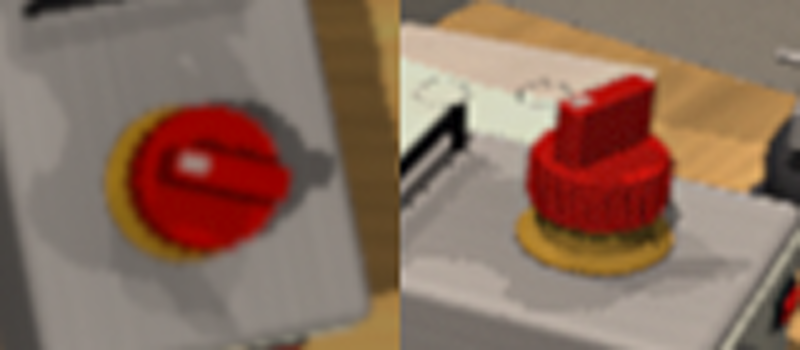

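View pics/f_top.png

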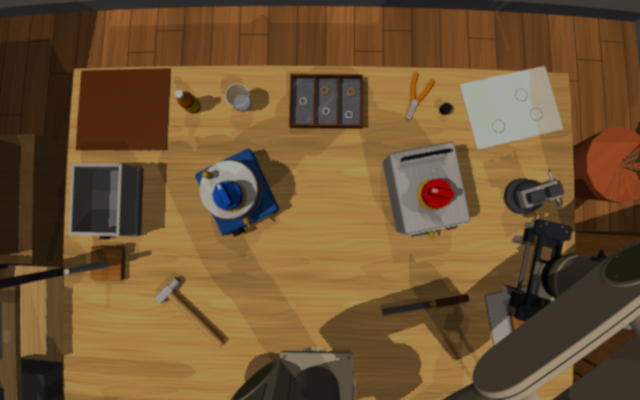

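The cap now stands higher, with a wider dark gap above the gold ring, and its bar is turned by about 65–70°. A quick numeric check before I hand in.

```bash
python3 - <<'E'
from h import *
t=read_camera("top");s=read_camera("side")
r=[]
for c in(t,s):
    k,l,st,ce=cv2.connectedComponentsWithStats(redmask(c["frame"]));i=1+st[1:,4].argmax();r.append(ce[i]);print(st[i],ce[i])
print(tri(ray(t,r[0]),ray(s,r[1])), "before z .1861")
# bar top-face centreline: crop px/5
P=lambda x,y:((x+.5)/5-.5+396,(y+.5)/5-.5+158)
a=onz(t,P(172,160),.230);b=onz(t,P(288,183),.230);print(np.linalg.norm(a-b),np.degrees(np.arctan2(*(a-b)[1::-1])),(a+b)/2)
a=cv2.imread("pics/top0.png").astype(int);b=cv2.imread("pics/f_top.png").astype(int)
print("blue cap diff",np.abs(a-b)[175:215,208:248].mean(),np.abs(a-b)[175:215,208:248].max())
print(robot.read_state()["t"])
E
```

```text
[422 179  32  29 646] [437.25851393 193.29102167]
[378 140  28  31 640] [392.0390625 157.15     ]
(array([ 0.57097597, -0.30108674,  0.18961332]), np.float64(0.0005513721783925778)) before z .1861
0.057371628212177145 79.65054108134397 [ 0.57188758 -0.29902911  0.23      ]
blue cap diff 4.841458333333334 24
11.8833
```

```bash
python3 -c "
from plant import ticket; print(ticket.close_job())"
```

```text
the job is handed in; nothing more can be done
None
```

The red pressure cap is open and the job is handed in, at about 11.9 s of the 38 s allowed.

**What I did**
- I pinched the cap's bar and turned it anticlockwise without pressing. At the first stop the moment rose to about -0.6 N m, with almost no vertical force.
- I held it there for just over 1 s, then pressed it down about 8 mm (9 N).
- I kept it down while turning it past the stop to about 1.15 rad, with no torque spike.
- I eased up with the spring for most of its travel, then opened the jaws and backed off. The cap was not simply dropped free while fully down.

**Last checks**
- **Turn:** the bar reads 79.7° in the top view, against 78° from the arm. It started at about 14°.
- **Height:** the side view shows the cap sprung up by roughly 2–4 pixels, about the 6 mm expected. The red patch's centre rose only 3.5 mm when triangulated, but that measure is coarse because the patch changes shape as the cap turns.
- **Blue cap:** it was never approached and looks unchanged. The small brightness differences there I put down to shadows.
- **Robot:** it stands clear of everything, and the wrist forces are near zero.

No check clearly failed. The cap's starting angle was only inferred, at about 0.03 rad, from where the stop was felt.

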